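# Fit the return spring on the bead press rod

## Task

Thread the wide steel coil spring over the upright rod of the blue bead press and lower it all the way down until it sits upright on the brass seat, then let go of it. Carry it down the rod instead of letting it drop, with a slight twist if the coils snag, and leave the copper spring and the brass head piece standing where they are.

Things in the scene. Friction and masses are not known exactly. Their poses are not given: they have to be found in the camera images.
- steel_spring_mid (a point): Centre (half-way up, on the axis) of the loose bright steel coil spring, to be fitted. It stands upright on the shelf: 60 mm long, outer diameter 40 mm, bore 30 mm, wire 5 mm, closed flat ends, 60 to 130 g, stiff (does not give noticeably when handled). z runs along its axis; both ends are alike and its yaw does not matter.
- rod_foot (a point): Point on the press rod's axis at the top of its round brass seat, 40 mm above the shelf. The dark steel rod (12 mm thick, tapered end) rises 68 mm above it along +z. Seat 60 mm across, on a fixed blue base 130 (x) by 100 (y) by 30 mm high; a low steel anvil 49 mm along +x stays below the seat. With the spring fully home its centre is 30 mm above this point; 8 mm of rod shows.
- copper_spring_mid (a point): Centre (half-way up) of a loose narrow copper-coloured spring standing upright on the shelf: 40 mm long, outer diameter 26 mm. Not for this press; to be left alone.
- imame_mid (a point): Centre (half-way up) of a loose turned brass imame (prayer bead head piece) standing upright on the shelf: 58 mm tall, 28 mm in diameter at the foot. To be left alone.
Mind the look-alikes: they are no part of the job. There is more than one size of the part that bears steel_spring_mid; the job needs the largest.

How it is judged:
By the outcome, as a careful person would: the job done as asked, in the order asked, and still so for the second after the job is handed in, with the robot touching nothing.
It also fails if it takes over 42 s, if anything falls off the work surface, if the arm or the gripper's body presses on something with over 40 N, if the wrist force passes 120 N, or if a joint passes its speed limit or range.

## Robot

A 6-joint arm with a two-finger parallel gripper is mounted at the origin on the work surface. World frame = base frame: x ahead of the robot, y to its left, z up, the work surface at z = 0. Lengths are in m, angles in degrees, forces in N, time in s.
With the tool pointing down it reaches from about 0.4 to 0.825 m from the base axis. Payload 7 kg.
Tool frame: the origin (TCP) lies at the very end of the fingers, on their centre line; the grasp point (between the pads) lies 19 mm behind it; z points along the fingers, y is the direction in which the jaws open and shut (so a half turn about z gives the same grasp; the last joint's range is limited). The gripper opens to 88 mm and grips with 3 to 60 N. Pads are 19 mm wide; open, the fingers measure 130 mm over their backs; the gripper's body (78 mm by 193 mm) begins 47 mm behind the grasp point.
Start: joints at [81.48, 20.546, 0.682, 0, -70.136, -16.507], TCP at [0.286, 0.612, 0.227] pointing down, gripper open.
Joint ranges: [-176.03, 176.03], [-82.01, 121.73], [-58.28, 71.71], [-173.87, 95.51], [-174.79, -0.11], [-173.66, 173.66]. Speed limits (degrees/s): [136.94, 136.94, 172.46, 180, 180, 180].

## Interface

Orientations are given as [roll, pitch, yaw] about the fixed x, y, z axes, in that order (R = Rz(yaw) Ry(pitch) Rx(roll)).
In Python, from plant import telemetry, snapshot, calibration, workorder gives the robot as it stands. The module is installed in compiled form; this text tells all that it offers.
- The arm moves only by the tool step_arm, never from a script. Its argument "plan" is text: rows parted by semicolons, each of 7 numbers parted by spaces: the finger opening in cm, from 0 to 8.76, then the shift along the tool's x, y, z in cm, then the turn, a rotation vector about the tool's x, y, z in degrees. A call has 1 to 12 rows; each row shifts and turns the commanded pose from where the row before left it, along the tool's axes as they then stand; what a row does not reach is not made up. A row lasts 1/12 s, in which the tool goes at most 41.7 mm and 7.16 degrees, less where a joint would pass 70% of its speed; a pose out of reach is approached as far as the arm can. A call with a gripper value outside its range is refused whole. The fingers move at their own pace and stop on an object; the grip force is fixed at half the most. Time passes only in rows, so rows that do not move let the fingers close. It gives the time, the measured TCP pose, the force and the opening at its end, in the units of the state.
- telemetry.get_obs(): the state, without advancing time (a new reading comes with each control period).
- snapshot(name): name is "side" or "top" or "wrist"; returns the picture (384x512x3 uint8, blue, green, red); there is no depth.
- calibration(name): a dict with "K" (3x3 intrinsics, pixels), "k1" (the pictures are not rectified: a ray, as slopes to the right and down, at radius r is drawn at 1 + k1 r^2 times it, then the intrinsics apply), "camera_from_world" (4x4, takes a point from world to camera coordinates). Camera axes: x right, y up, looking along -z (the intrinsics and any distortion apply to the point x, -y, -z); pixel columns grow to the right and rows downward; lengths in m; the calibration is good to about 2 mm. A picture is of the moment at which its call begins: read the wrist's pose just before it. calibration takes no time and is no camera call; for the wrist camera it gives the pose at the moment of the call.
- workorder.close_job(): hands the job in, once; it reports no verdict.
The state is a dict: "clock": time; "joint_pos": joint angles; "qvel": joint speeds; "tau": joint torques, N m; "tool_pos": TCP position; "orientation": TCP orientation; "force": force on the tool from outside, world axes, zero at the start; "moment": the same for the moment, N m; "opening": finger opening in m.
Only numpy, scipy, OpenCV 4.12 (cv2) and the standard library are available. Lean on these libraries where they do the work, as an engineer would, in place of code of your own. Each camera call takes 0.05 s, during which the arm holds its last target.

## Working session

There is one attempt and no reset: what is moved stays moved. The work goes in short steps, Python scripts to look and compute and a tool call to move; the robot and the scene stay as the last step left them, time stands still between calls to the robot, and variables do not carry over. Pictures are saved under pics/ and viewed, and the job is handed in when it is done.

Besides the shell and the picture viewer there is one more tool, called as name(argument=value, ...) on one line, values as JSON. step_arm: Moves the arm, as the interface text tells. Its arguments: {"type":"object","properties":{"plan":{"type":"string"}},"required":["plan"]}

```bash
mkdir -p pics; python3 - <<'E'
from plant import telemetry, snapshot, calibration
import cv2
for n in ("side","top"):
    cv2.imwrite(f"pics/{n}0.png",snapshot(n)); c=calibration(n); print(n,c)
o=telemetry.get_obs();print(o)
E
```

```text
side {'K': array([[489.00959503,   0.        , 263.79942365],
       [  0.        , 489.00959503, 192.74058135],
       [  0.        ,   0.        ,   1.        ]]), 'k1': 0.017182157274876958, 'camera_from_world': array([[ 0.79441241, -0.60712294, -0.01762535, -0.45258716],
       [ 0.42981127,  0.54142525,  0.72257939, -0.30141806],
       [-0.42915172, -0.58160161,  0.69106322, -0.67261376],
       [ 0.        ,  0.        ,  0.        ,  1.        ]])}
top {'K': array([[369.23902697,   0.        , 259.69060289],
       [  0.        , 369.23902697, 191.4642251 ],
       [  0.        ,   0.        ,   1.        ]]), 'k1': -0.025806207819849342, 'camera_from_world': array([[ 0.02350206, -0.99955034, -0.01862164, -0.02235009],
       [ 0.98794941,  0.02037087,  0.15343071, -0.57002044],
       [-0.15298238, -0.02200318,  0.98798393, -0.66965007],
       [ 0.        ,  0.        ,  0.        ,  1.        ]])}
{'clock': 0.1, 'joint_pos': array([ 8.14799628e+01,  2.05886336e+01,  6.39096576e-01, -1.72244209e-02,
       -7.01369248e+01, -1.65071879e+01]), 'qvel': array([ 0.11087219, -0.09131815,  0.02558108,  0.0152009 ,  0.042842  ,
       -0.08750177]), 'tau': array([-1.16752599e-03, -5.84161878e+01,  2.93751490e+01,  7.01549828e+00,
        1.02198886e-02, -4.99964870e-05]), 'tool_pos': array([0.28539659, 0.61120928, 0.22570385]), 'orientation': array([ 1.79912501e+02, -9.04358768e-03, -2.50330828e+01]), 'force': array([ 0.61323694,  0.10779799, -0.39435922]), 'moment': array([-0.01350819, -0.03555045, -0.05048376]), 'opening': 0.08758455397717956}
```

View pics/side0.png

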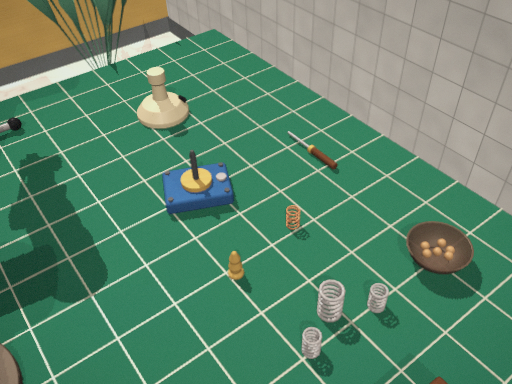

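View pics/top0.png

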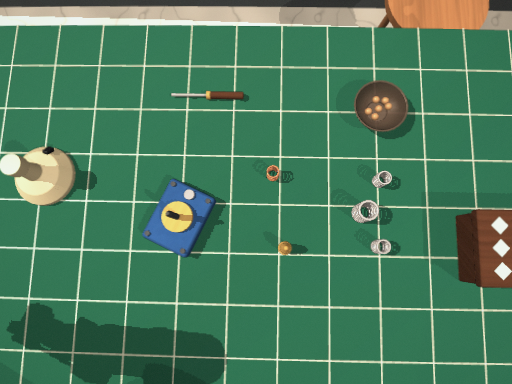

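```bash
cat > h.py <<'E'
import numpy as np, cv2
from plant import calibration
def crop(src,dst,x0,y0,x1,y1,f):
    im=cv2.imread(src)[y0:y1,x0:x1]; im=cv2.resize(im,None,fx=f,fy=f,interpolation=cv2.INTER_CUBIC)
    for i in range(x0-x0%10+10,x1,10): cv2.putText(im,str(i),((i-x0)*f,8),0,.3,(255,255,255),1) if i%20==0 else None; cv2.line(im,((i-x0)*f,10),((i-x0)*f,14),(255,255,255),1)
    for j in range(y0-y0%10+10,y1,10): cv2.putText(im,str(j),(0,(j-y0)*f+3),0,.3,(255,255,255),1)
    cv2.imwrite(dst,im)
def ray(name,u,v,c=None):
    c=c or calibration(name); K=c["K"]; T=c["camera_from_world"]
    p=cv2.undistortPoints(np.array([[[u,v]]],float),K,np.array([c["k1"],0,0,0,0]))[0,0]
    R=T[:3,:3]; d=R.T@np.array([p[0],-p[1],-1]); o=-R.T@T[:3,3]; return o,d/np.linalg.norm(d)
def atz(name,u,v,z,c=None):
    o,d=ray(name,u,v,c); return o+d*(z-o[2])/d[2]
def proj(name,P,c=None):
    c=c or calibration(name); T=c["camera_from_world"]; q=T[:3,:3]@np.array(P)+T[:3,3]
    s=np.array([q[0],-q[1]])/-q[2]; s=s*(1+c["k1"]*(s@s)); return c["K"][:2,:2]@s+c["K"][:2,2]
def tri(obs):
    A=np.zeros((3,3));b=np.zeros(3)
    L=[ray(*x) for x in obs]
    for o,d in L:
        M=np.eye(3)-np.outer(d,d);A+=M;b+=M@o
    P=np.linalg.solve(A,b); return P,[np.linalg.norm(np.cross(P-o,d)) for o,d in L]
E
python3 - <<'E'
from h import *
crop("pics/side0.png","pics/s_spr.png",280,265,410,365,6)
crop("pics/top0.png","pics/t_spr.png",340,160,410,260,6)
crop("pics/side0.png","pics/s_prs.png",150,140,250,220,8)
crop("pics/top0.png","pics/t_prs.png",135,170,225,260,6)
E
```

```text
(no output)
```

View pics/s_spr.png

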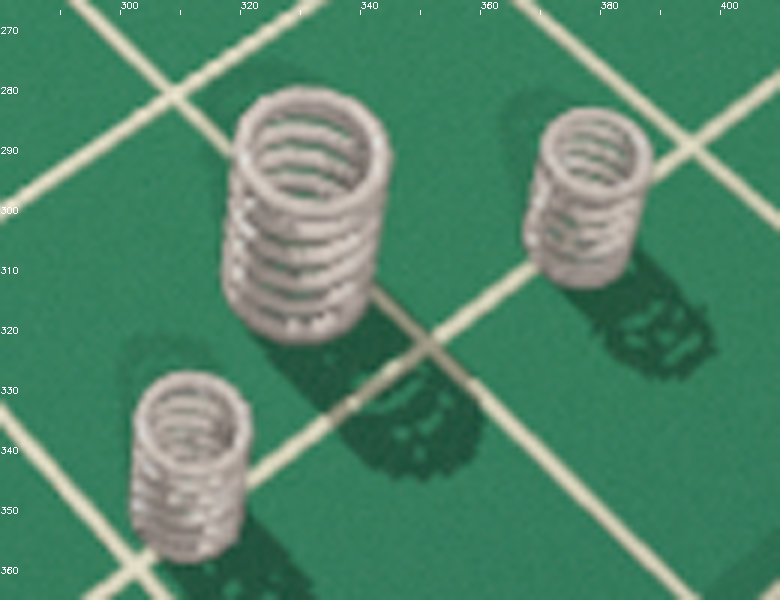

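View pics/t_spr.png

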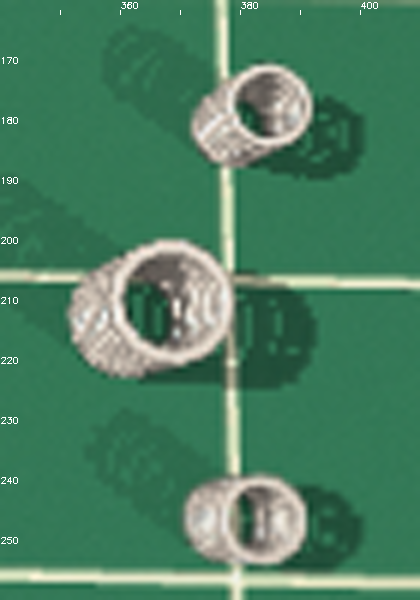

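View pics/s_prs.png

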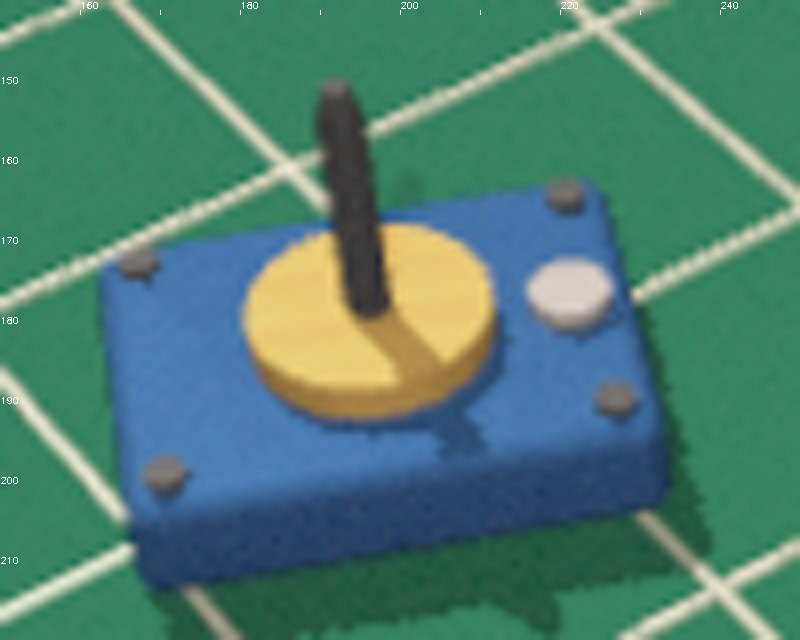

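View pics/t_prs.png

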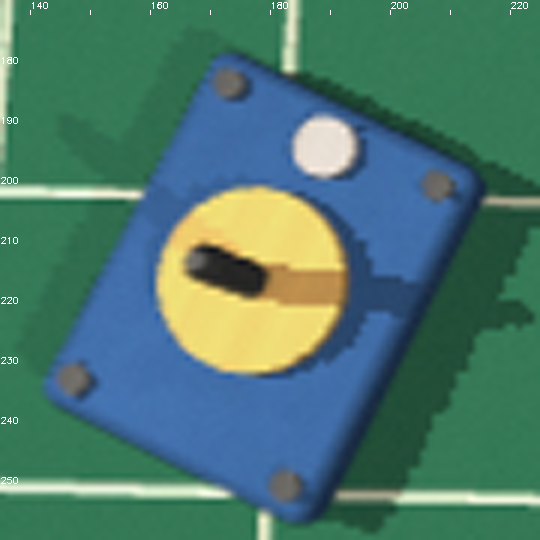

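```bash
python3 - <<'E'
from h import *
np.set_printoptions(precision=4,suppress=True)
for n,s,t,z in [("spring top",(332,289.4),(368.7,209.8),.06),("seat",(195.7,177.9),(176.7,216.3),.04),("rodtip",(191.4,150.2),(167.4,212.2),.107),
 ("spr B top",(378.8,289.6),(384,176.5),.04),("spr C top",(311.5,334),(383,246),.04)]:
    print(n,tri([("side",*s),("top",*t)]),atz("side",*s,z),atz("top",*t,z))
# size check
print(np.linalg.norm(atz("side",319.5,289,.06)-atz("side",345,290,.06)))
for n,s,t in [("cop",(293,210),(272.5,172.5)),("ima",(235,252),(285,248))]: print(n,tri([("side",*s),("top",*t)]))
a=atz("top",135+230/6,170+82/6,.03);b=atz("top",135+72/6,170+378/6,.03);print("yaw",np.degrees(np.arctan2(*(a-b)[1::-1])))
E
```

```text
spring top (array([ 0.5371, -0.2149,  0.057 ]), [np.float64(0.0006976065424592848), np.float64(0.0006976065424592926)]) [ 0.5349 -0.216   0.06  ] [ 0.5374 -0.2145  0.06  ]
seat (array([0.5188, 0.151 , 0.0357]), [np.float64(0.0006842532817613223), np.float64(0.0006842532817612274)]) [0.5161 0.147  0.04  ] [0.5191 0.1496 0.04  ]
rodtip (array([0.5195, 0.1512, 0.1046]), [np.float64(0.0013070629448632227), np.float64(0.0013070629448631303)]) [0.5171 0.1491 0.107 ] [0.5204 0.1499 0.107 ]
spr B top (array([ 0.6048, -0.2511,  0.0381]), [np.float64(0.0012302037901993856), np.float64(0.0012302037901992724)]) [ 0.6023 -0.2514  0.04  ] [ 0.6054 -0.2512  0.04  ]
spr C top (array([ 0.4706, -0.2452,  0.0401]), [np.float64(0.0008237201518780772), np.float64(0.0008237201518780119)]) [ 0.4699 -0.2448  0.04  ] [ 0.4713 -0.2456  0.04  ]
0.038037825928856205
cop (array([ 0.6104, -0.0342,  0.036 ]), [np.float64(0.0006479373472858721), np.float64(0.0006479373472858025)])
ima (array([ 0.4643, -0.0601,  0.0515]), [np.float64(0.0009728825684772228), np.float64(0.0009728825684772208)])
yaw -25.00025388481648
```

step_arm(plan="8.76 0 0 0 0 0 -6; 8.76 0 0 0 0 0 -6.5; 8.76 0 0 0 0 0 -6.5; 8.76 0 0 0 0 0 -6; 8.76 1 3 0 0 0 0; 8.76 1 3.3 0 0 0 0; 8.76 1 3.3 0 0 0 0; 8.76 1 3.3 0 0 0 0; 8.76 1 3.3 0 0 0 0; 8.76 1 3.3 0 0 0 0; 8.76 1 3.3 0 0 0 0; 8.76 1 3.3 0 0 0 0")

```text
clock: 1.1
tool_pos: [0.3655, 0.3487, 0.2263]
orientation: [180.0, 0.0, -0.0]
force: [1.1, -0.3, 0.3]
opening: 0.0877
```

step_arm(plan="8.76 1 3.3 0 0 0 0; 8.76 1 3.3 0 0 0 0; 8.76 1 3.3 0 0 0 0; 8.76 1 3.3 0 0 0 0; 8.76 1 3.3 0 0 0 0; 8.76 1 3.3 0 0 0 0; 8.76 1 3.3 0 0 0 0; 8.76 1 3.3 0 0 0 0; 8.76 1 3.3 0 0 0 0; 8.76 1 3.3 0 0 0 0; 8.76 1 3.3 0 0 0 0; 8.76 1 3.3 0 0 0 0")

```text
clock: 2.1
tool_pos: [0.4852, -0.0473, 0.2265]
orientation: [-180.0, 0.0, -0.0]
force: [-0.1, 1.3, -0.7]
opening: 0.0873
```

step_arm(plan="8.76 1 3.3 0 0 0 0; 8.76 1 3.3 0 0 0 0; 8.76 1 3.3 0 0 0 0; 8.76 1 3.3 0 0 0 0; 8.76 1 2.5 1 0 0 0; 8.76 0.1 1.1 3 0 0 0; 8.76 0 0 0 0 0 0; 8.76 0 0 0 0 0 0")

```text
clock: 2.77
tool_pos: [0.5347, -0.2141, 0.1846]
orientation: [-180.0, 0.3, -0.1]
force: [0.7, 0.4, -0.2]
opening: 0.0877
```

```bash
python3 - <<'E'
from h import *
from plant import telemetry,snapshot
np.set_printoptions(precision=4,suppress=True)
o=telemetry.get_obs(); print(o["tool_pos"],o["joint_pos"])
c=calibration("wrist"); cv2.imwrite("pics/w1.png",snapshot("wrist")); print(c)
cv2.imwrite("pics/side1.png",snapshot("side"));cv2.imwrite("pics/top1.png",snapshot("top"))
print("pred spring top px",proj("wrist",(.536,-.215,.06),c))
E
```

```text
[ 0.5347 -0.2141  0.1846] [ -2.3779  13.2369 -15.3324  -0.0158 -61.6925  92.2541]
{'K': array([[296.1189,   0.    , 251.5105],
       [  0.    , 296.1189, 193.4254],
       [  0.    ,   0.    ,   1.    ]]), 'k1': -0.017779411450741228, 'camera_from_world': array([[-0.0022, -1.    ,  0.    , -0.2126],
       [ 0.9582, -0.0021, -0.286 , -0.4894],
       [ 0.286 , -0.0006,  0.9582, -0.5035],
       [ 0.    ,  0.    ,  0.    ,  1.    ]])}
pred spring top px [252.6959 185.8078]
```

View pics/w1.png

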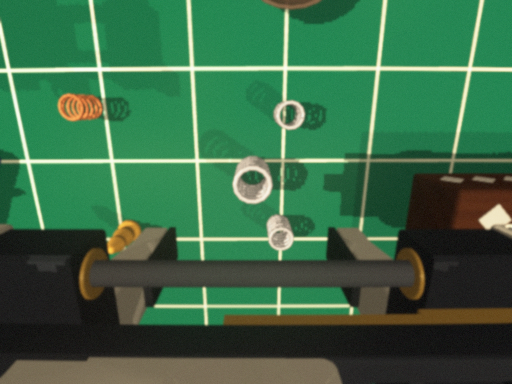

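View pics/side1.png

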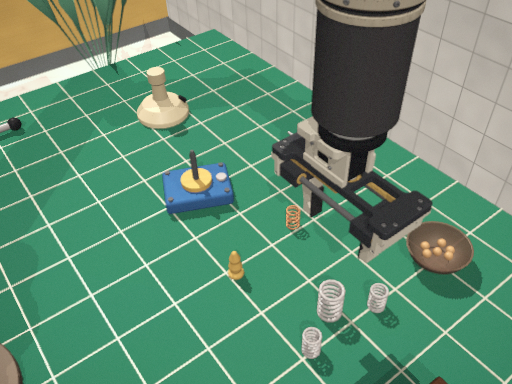

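```bash
python3 - <<'E'
from h import *
crop("pics/w1.png","pics/w1c.png",215,145,315,260,6)
print("tcp in side",proj("side",(.5347,-.2141,.1846)))
E
```

```text
tcp in side [338.2561792  233.48470041]
```

View pics/w1c.png

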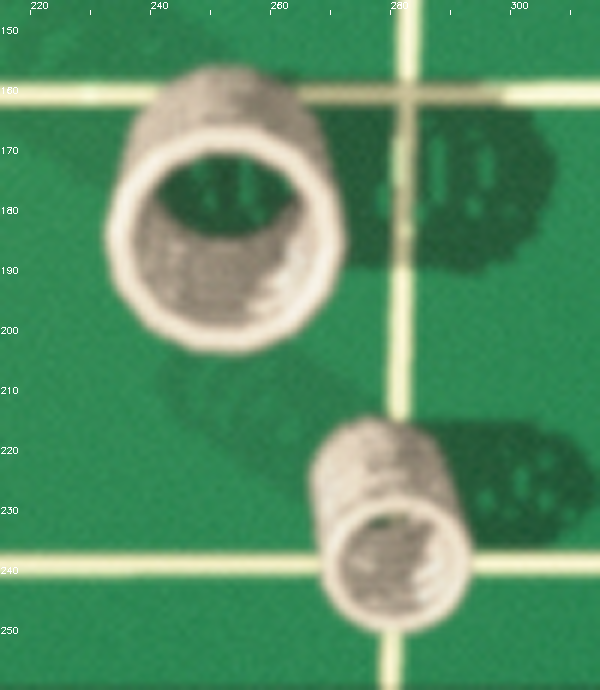

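View pics/top1.png

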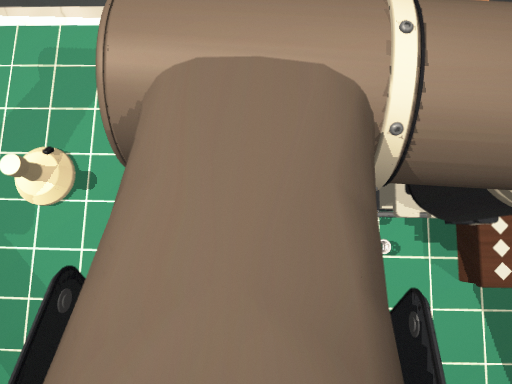

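step_arm(plan="8.76 0.2 0 2 0 0 0; 8.76 0 0 3 0 0 0; 8.76 0 0 3 0 0 0; 8.76 0 0 2.5 0 0 0; 8.76 0 0 1.5 0 0 0; 8.76 0 0 1 0 0 0; 8.76 0 0 1 0 0 0; 8.76 0 0 0 0 0 0; 8.76 0 0 0 0 0 0")

```text
clock: 3.67
tool_pos: [0.5388, -0.2133, 0.0473]
orientation: [180.0, -0.1, 0.0]
force: [0.6, 0.3, -0.1]
opening: 0.0875
```

```bash
python3 - <<'E'
from h import *
from plant import telemetry,snapshot
cv2.imwrite("pics/w2.png",snapshot("wrist")); cv2.imwrite("pics/side2.png",snapshot("side"))
crop("pics/side2.png","pics/side2c.png",270,200,420,360,5)
E
```

```text
(no output)
```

View pics/w2.png

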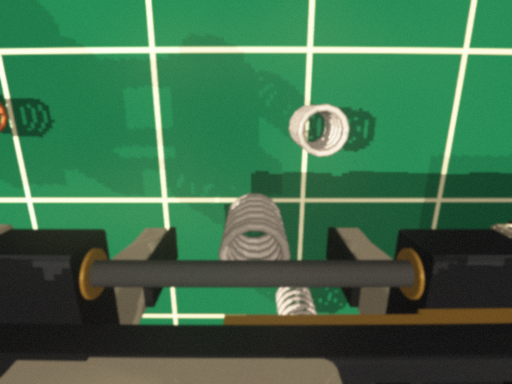

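View pics/side2c.png

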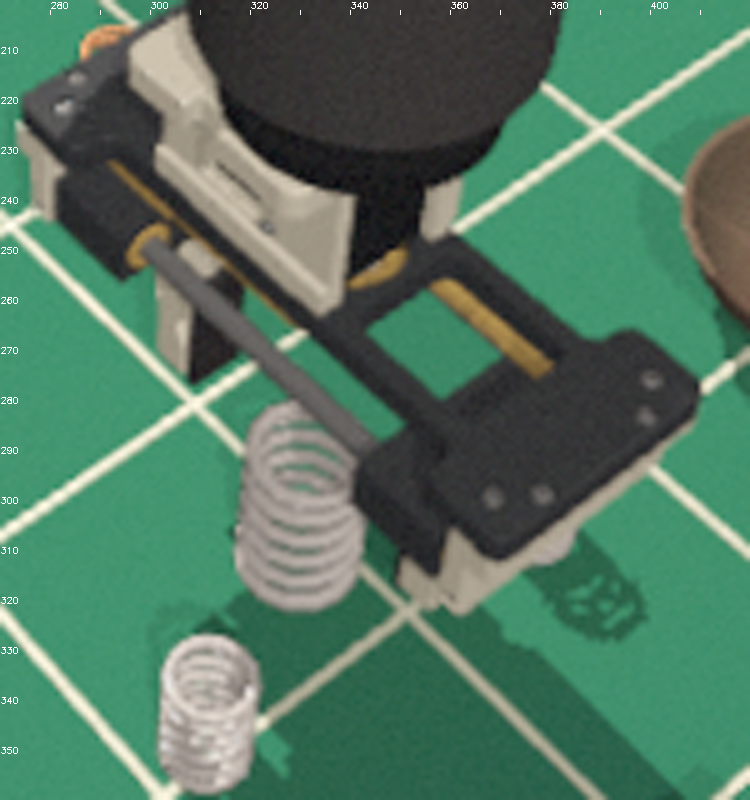

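step_arm(plan="8.76 -0.2 0.1 0.8 0 0 0; 8.76 0 0 0.8 0 0 0; 8.76 0 0 0.6 0 0 0; 8.76 0 0 0 0 0 0; 3 0 0 0 0 0 0; 3 0 0 0 0 0 0; 3 0 0 0 0 0 0; 3 0 0 0 0 0 0; 3 0 0 0 0 0 0; 3 0 0 0 0 0 0; 3 0 0 0 0 0 0; 3 0 0 0 0 0 0")

```text
clock: 4.77
tool_pos: [0.5362, -0.2146, 0.0247]
orientation: [180.0, -0.0, -0.0]
force: [0.4, 0.0, 0.0]
opening: 0.04
```

step_arm(plan="3 0 0 0 0 0 0; 3 0 0 0 0 0 0; 3 0 0 0 0 0 0; 3 0 0 0 0 0 0; 3 0 0 0 0 0 0")

```text
clock: 5.18
tool_pos: [0.5362, -0.2145, 0.0246]
orientation: [180.0, -0.0, -0.0]
force: [-0.8, -0.2, 1.7]
opening: 0.04
```

```bash
python3 - <<'E'
from h import *
from plant import telemetry,snapshot
cv2.imwrite("pics/w3.png",snapshot("wrist")); cv2.imwrite("pics/side3.png",snapshot("side"))
crop("pics/side3.png","pics/side3c.png",270,220,420,360,5)
E
```

```text
(no output)
```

View pics/w3.png

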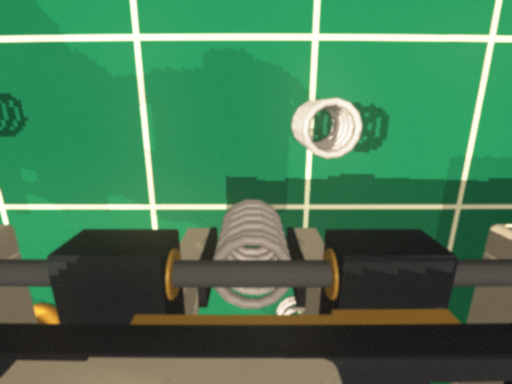

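View pics/side3c.png

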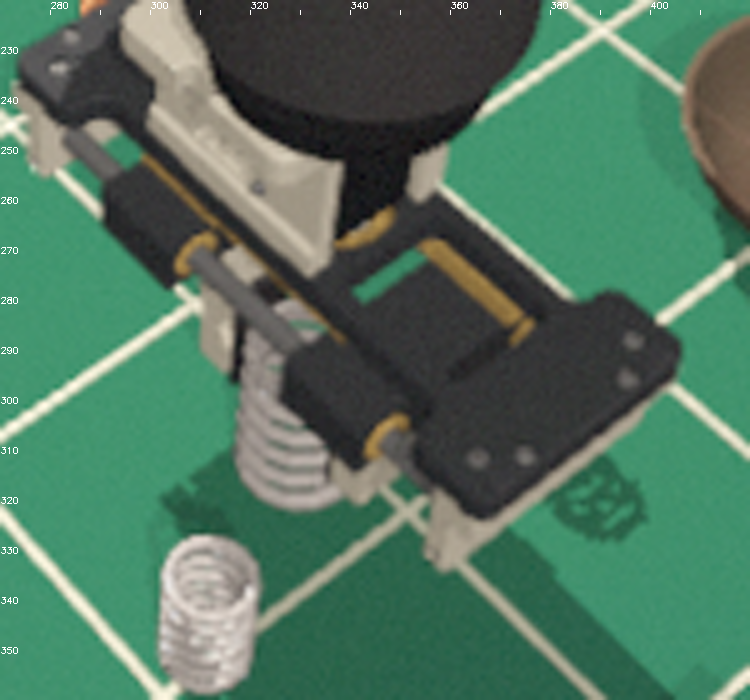

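step_arm(plan="3 0 0 -0.5 0 0 0; 3 0 0 -1.5 0 0 0; 3 0 0 -2.5 0 0 0; 3 0 0 -2.5 0 0 0; 3 0 0 -2.5 0 0 0; 3 0 0 -2.5 0 0 0; 3 0 0 -1.5 0 0 0; 3 0 0 -0.5 0 0 0; 3 -0.1 -1 0 0 0 0; 3 -0.2 -2 0 0 0 0; 3 -0.2 -2.5 0 0 0 0; 3 -0.2 -2.5 0 0 0 0")

```text
clock: 6.28
tool_pos: [0.5278, -0.1335, 0.1629]
orientation: [-180.0, 0.2, -0.1]
force: [-0.2, 0.4, -0.6]
opening: 0.04
```

step_arm(plan="3 -0.1 -2.5 0 0 0 0; 3 -0.1 -2.5 0 0 0 0; 3 -0.1 -2.5 0 0 0 0; 3 -0.1 -2.5 0 0 0 0; 3 -0.1 -2.5 0 0 0 0; 3 -0.1 -2.5 0 0 0 0; 3 -0.1 -2.5 0 0 0 0; 3 -0.1 -2.5 0 0 0 0; 3 -0.1 -2.5 0 0 0 0; 3 -0.1 -2.5 0 0 0 0; 3 -0.1 -2 0 0 0 0; 3 -0.1 -1.5 0 0 0 0")

```text
clock: 7.28
tool_pos: [0.516, 0.1521, 0.1629]
orientation: [179.9, 0.1, 0.0]
force: [0.1, -0.6, -0.6]
opening: 0.0398
```

step_arm(plan="3 0 -0.5 0 0 0 0; 3 0 0 0 0 0 0; 3 0 0 0 0 0 0; 3 0 0 0 0 0 0")

```text
clock: 7.62
tool_pos: [0.5169, 0.1547, 0.164]
orientation: [180.0, 0.1, -0.1]
force: [-0.6, -0.5, -1.7]
opening: 0.0401
```

```bash
python3 - <<'E'
from h import *
from plant import telemetry,snapshot
np.set_printoptions(precision=4,suppress=True)
o=telemetry.get_obs();print(o["tool_pos"],o["opening"],o["orientation"])
c=calibration("wrist")
cv2.imwrite("pics/w4.png",snapshot("wrist")); cv2.imwrite("pics/side4.png",snapshot("side"))
crop("pics/side4.png","pics/side4c.png",130,60,290,220,5)
print(proj("wrist",(.518,.150,.108),c),proj("wrist",(.518,.150,.04),c))
E
```

```text
[0.5169 0.1547 0.164 ] 0.04013145131272005 [179.9628   0.0575  -0.0501]
[257.9364 209.6803] [256.4278 186.5763]
```

View pics/w4.png

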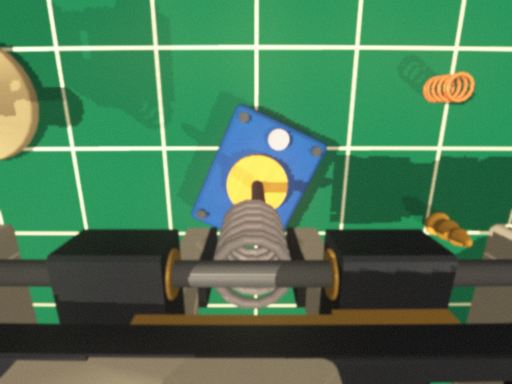

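View pics/side4c.png

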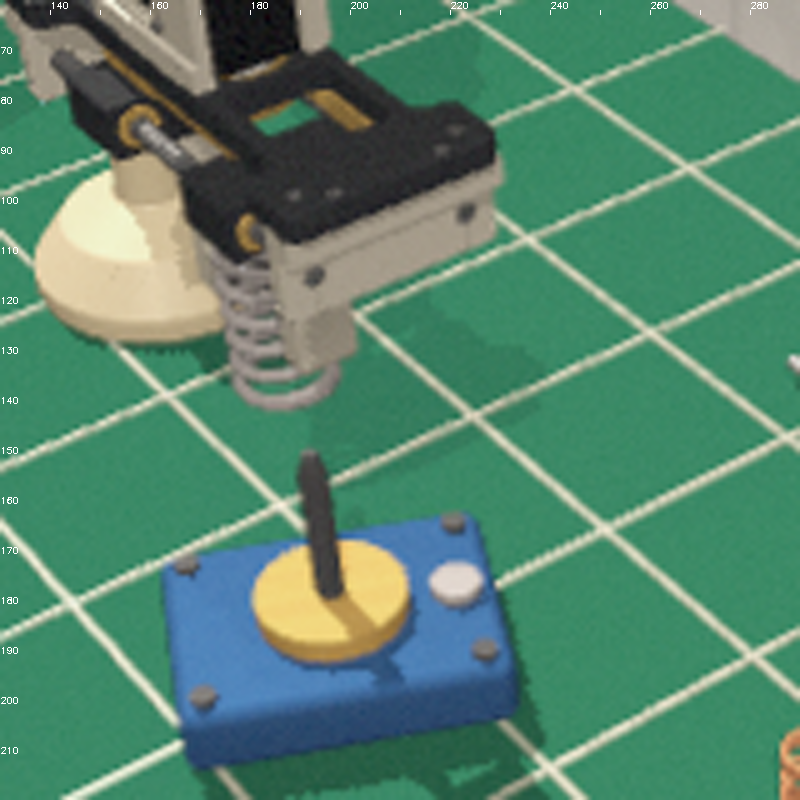

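```bash
python3 - <<'E'
from h import *
crop("pics/w4.png","pics/w4c.png",190,95,330,215,6)
E
```

```text
(no output)
```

View pics/w4c.png

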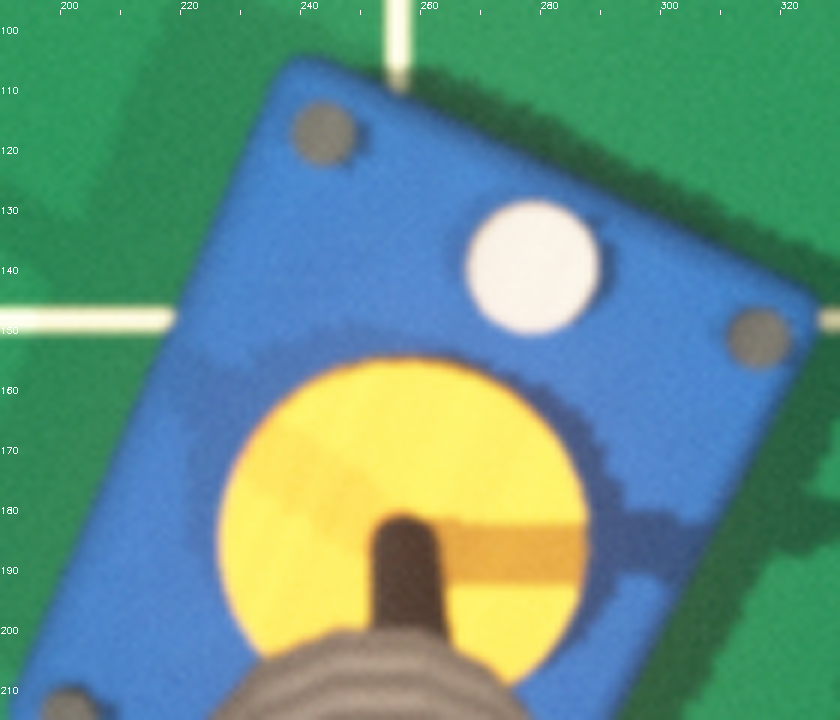

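step_arm(plan="3 0.1 0.4 0 0 0 0; 3 0 0 0.5 0 0 0; 3 0 0 0.7 0 0 0; 3 0 0 0.5 0 0 0; 3 0 0 0.3 0 0 0; 3 0 0 0 0 0 0; 3 0 0 0 0 0 0")

```text
clock: 8.3
tool_pos: [0.5182, 0.1514, 0.1442]
orientation: [180.0, 0.0, -0.0]
force: [0.6, 0.3, -0.8]
opening: 0.0399
```

```bash
python3 - <<'E'
from h import *
from plant import telemetry,snapshot
np.set_printoptions(precision=4,suppress=True)
o=telemetry.get_obs();print(o["tool_pos"],o["force"])
b=o["tool_pos"]-[0,0,.0246]
cv2.imwrite("pics/w5.png",snapshot("wrist")); cv2.imwrite("pics/side5.png",snapshot("side"))
crop("pics/side5.png","pics/side5c.png",150,80,250,200,6)
print(b,proj("side",b), proj("side",(.518,.150,.108)))
E
```

```text
[0.5182 0.1514 0.1442] [ 0.5927  0.3489 -0.7574]
[0.5182 0.1514 0.1196] [190.4751 143.9812] [191.5289 149.3543]
```

View pics/side5c.png

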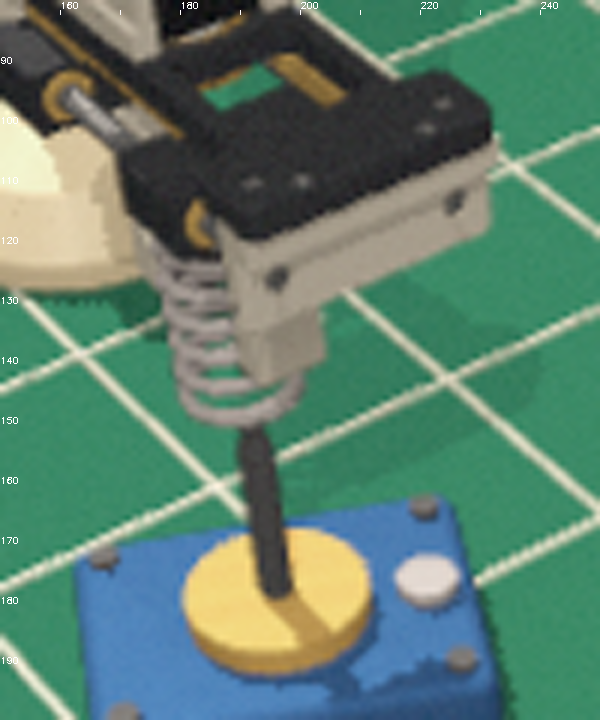

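View pics/w5.png

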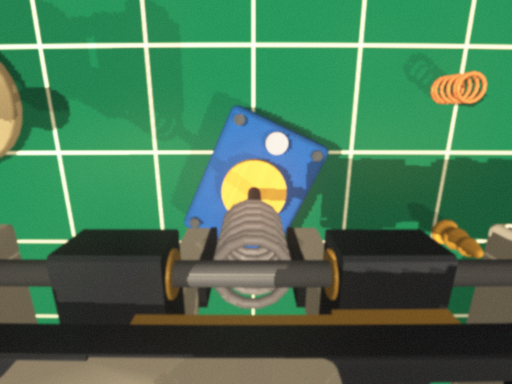

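step_arm(plan="3 0 0.1 0.3 0 0 0; 3 0 0 0.6 0 0 0; 3 0 0 0.8 0 0 0; 3 0 0 0.8 0 0 0; 3 0 0 0.8 0 0 0; 3 0 0 0.8 0 0 0; 3 0 0 0.5 0 0 0; 3 0 0 0 0 0 0; 3 0 0 0 0 0 0")

```text
clock: 9.15
tool_pos: [0.5182, 0.1503, 0.0981]
orientation: [180.0, 0.0, -0.0]
force: [-0.5, -0.2, 0.2]
opening: 0.04
```

```bash
python3 - <<'E'
from h import *
from plant import telemetry,snapshot
np.set_printoptions(precision=4,suppress=True)
o=telemetry.get_obs();print(o["tool_pos"],o["force"])
cv2.imwrite("pics/w6.png",snapshot("wrist")); cv2.imwrite("pics/side6.png",snapshot("side"))
crop("pics/side6.png","pics/side6c.png",150,90,250,210,6)
E
```

```text
[0.5182 0.1503 0.0981] [-0.4985 -0.1718  0.199 ]
```

View pics/side6c.png

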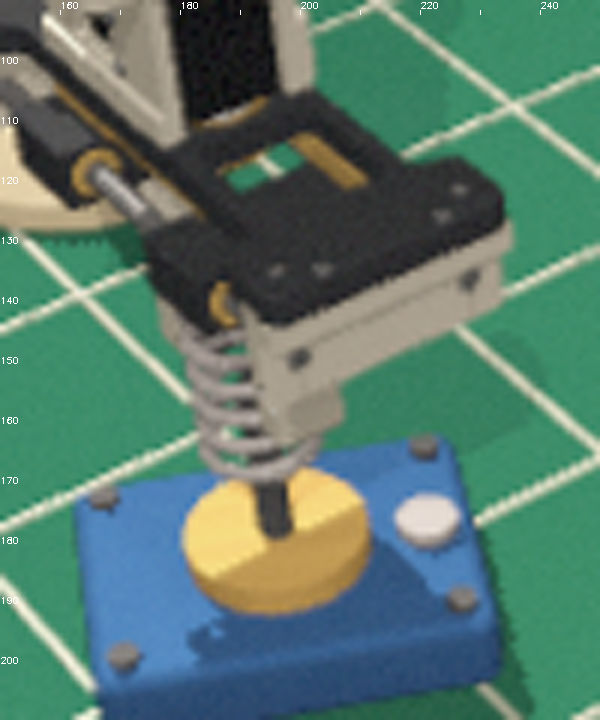

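View pics/w6.png

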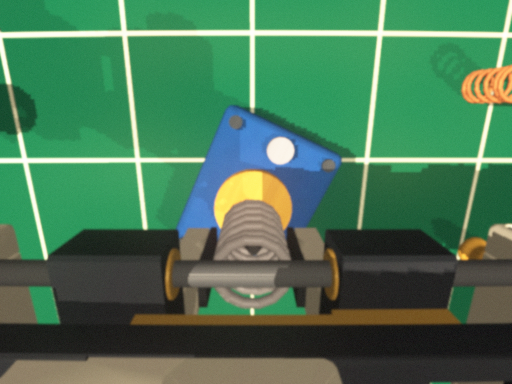

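step_arm(plan="3 0 0 0.4 0 0 0; 3 0 0 0.6 0 0 0; 3 0 0 0.6 0 0 0; 3 0 0 0.6 0 0 0; 3 0 0 0.5 0 0 0; 3 0 0 0.2 0 0 0; 3 0 0 0.1 0 0 0; 3 0 0 0 0 0 0; 3 0 0 0 0 0 0")

```text
clock: 10.0
tool_pos: [0.5185, 0.1505, 0.0686]
orientation: [-180.0, -0.0, -0.0]
force: [-0.3, -0.3, -0.3]
opening: 0.04
```

step_arm(plan="3 0 0 0.1 0 0 0; 3 0 0 0.1 0 0 0; 3 0 0 0 0 0 0; 3 0 0 0 0 0 0")

```text
clock: 10.33
tool_pos: [0.5184, 0.1505, 0.0666]
orientation: [-180.0, -0.0, -0.0]
force: [0.3, 0.1, -0.3]
opening: 0.0396
```

step_arm(plan="3 0 0 0.05 0 0 0; 3 0 0 0.05 0 0 0; 3 0 0 0.05 0 0 0; 3 0 0 0 0 0 0")

```text
clock: 10.67
tool_pos: [0.5183, 0.1504, 0.065]
orientation: [180.0, 0.0, -0.0]
force: [-0.2, 0.5, -1.8]
opening: 0.0398
```

step_arm(plan="3 0 0 0.05 0 0 0; 3 0 0 0 0 0 0; 3 0 0 0 0 0 0")

```text
clock: 10.92
tool_pos: [0.5184, 0.1505, 0.0647]
orientation: [180.0, -0.0, -0.0]
force: [-0.8, 0.6, -0.5]
opening: 0.0399
```

step_arm(plan="3 0 0 0.05 0 0 0; 3 0 0 0 0 0 0; 3 0 0 0 0 0 0")

```text
clock: 11.17
tool_pos: [0.5184, 0.1505, 0.0646]
orientation: [-180.0, -0.0, -0.0]
force: [-2.4, -0.4, 5.7]
opening: 0.0404
```

step_arm(plan="3 0 0 0.05 0 0 0; 3 0 0 0 0 0 0; 3 0 0 0 0 0 0")

```text
clock: 11.42
tool_pos: [0.5185, 0.1505, 0.0646]
orientation: [-180.0, -0.0, -0.0]
force: [-3.7, -1.0, 10.2]
opening: 0.0401
```

Contact at exactly the expected height (TCP 0.0646). I back off the 0.5 mm preload and check before releasing.

step_arm(plan="3 0 0 -0.05 0 0 0; 3 0 0 -0.02 0 0 0; 3 0 0 0 0 0 0")

```text
clock: 11.67
tool_pos: [0.5185, 0.1505, 0.0646]
orientation: [-180.0, -0.0, -0.0]
force: [-2.1, -0.3, 6.7]
opening: 0.0396
```

```bash
python3 - <<'E'
from h import *
from plant import telemetry,snapshot
cv2.imwrite("pics/side7.png",snapshot("side"))
crop("pics/side7.png","pics/side7c.png",150,90,250,210,6)
E
```

```text
(no output)
```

View pics/side7c.png

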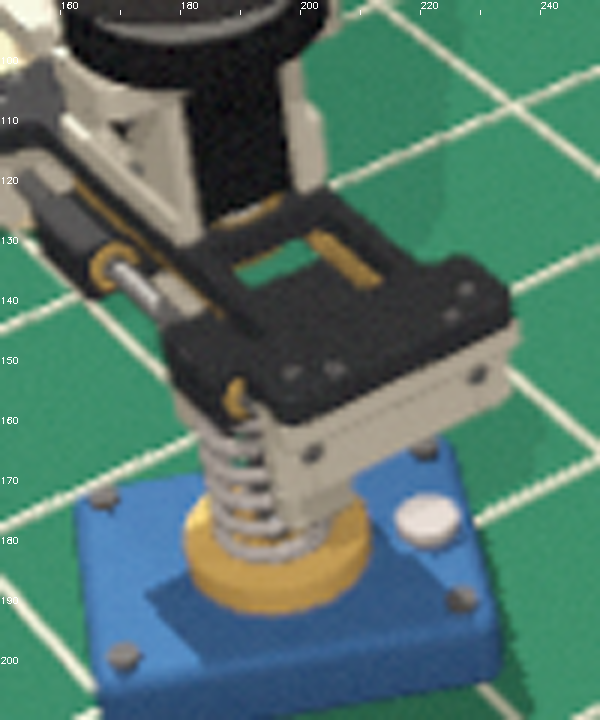

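step_arm(plan="4.3 0 0 0 0 0 0; 5 0 0 0 0 0 0; 6 0 0 0 0 0 0; 7.5 0 0 0 0 0 0; 8.76 0 0 0 0 0 0; 8.76 0 0 0 0 0 0; 8.76 0 0 0 0 0 0; 8.76 0 0 0 0 0 0; 8.76 0 0 0 0 0 0; 8.76 0 0 0 0 0 0")

```text
clock: 12.55
tool_pos: [0.5184, 0.1505, 0.0643]
orientation: [-180.0, -0.0, -0.0]
force: [-0.2, 0.0, -0.2]
opening: 0.0869
```

```bash
python3 - <<'E'
from h import *
from plant import telemetry,snapshot
cv2.imwrite("pics/side8.png",snapshot("side"));cv2.imwrite("pics/w8.png",snapshot("wrist"))
crop("pics/side8.png","pics/side8c.png",150,90,250,210,6)
E
```

```text
(no output)
```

View pics/side8c.png

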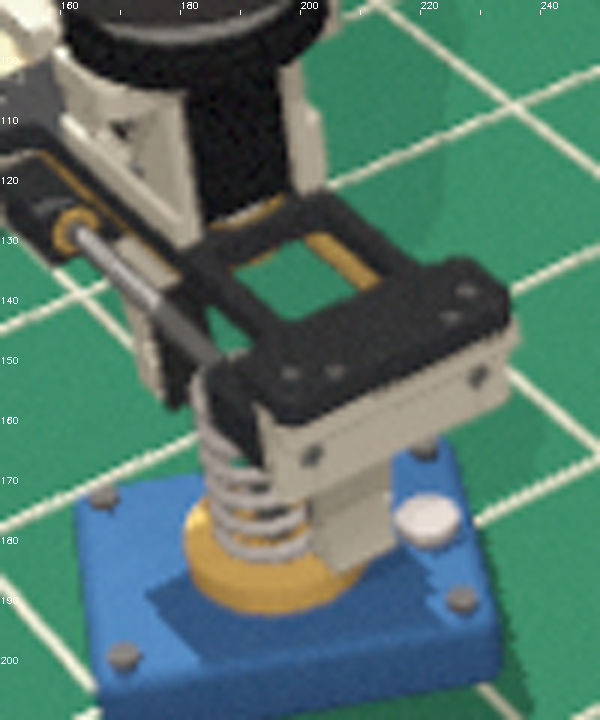

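View pics/w8.png

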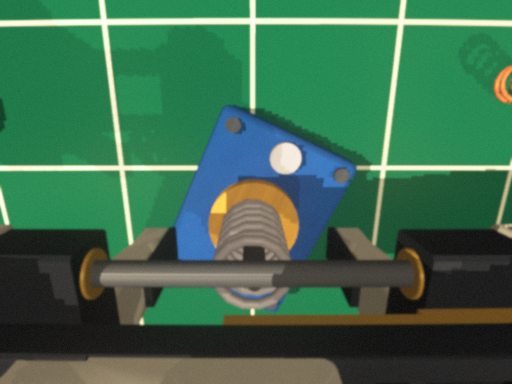

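Released and standing; both fingers are clear. I lift straight up.

step_arm(plan="8.76 0 0 -0.7 0 0 0; 8.76 0 0 -1.5 0 0 0; 8.76 0 0 -2 0 0 0; 8.76 0 0 -2 0 0 0; 8.76 0 0 -2 0 0 0; 8.76 0 0 -3 0 0 0; 8.76 0 0 -3 0 0 0; 8.76 0 0 -2 0 0 0; 8.76 0 0 -1 0 0 0; 8.76 0 0 0 0 0 0; 8.76 0 0 0 0 0 0")

```text
clock: 13.57
tool_pos: [0.5181, 0.1505, 0.2362]
orientation: [-180.0, -0.0, -0.0]
force: [0.1, 0.2, 0.1]
opening: 0.0877
```

```bash
python3 - <<'E'
from h import *
from plant import telemetry,snapshot
o=telemetry.get_obs();print(o["clock"],o["tool_pos"],o["force"])
cv2.imwrite("pics/side9.png",snapshot("side"))
crop("pics/side9.png","pics/side9c.png",150,100,320,290,4)
E
```

```text
13.5667 [0.51805568 0.15048982 0.23616932] [0.06993097 0.15768969 0.10270732]
```

View pics/side9c.png

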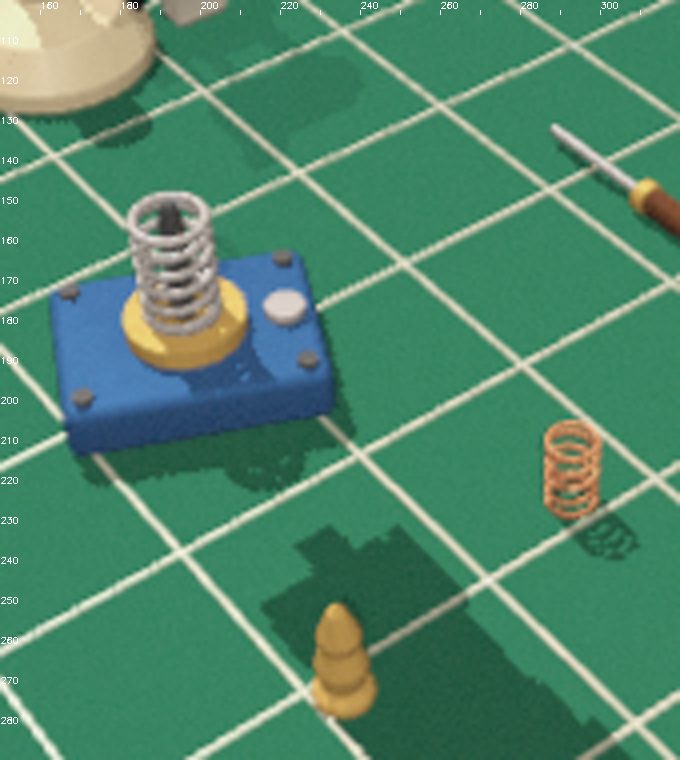

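View pics/side9.png

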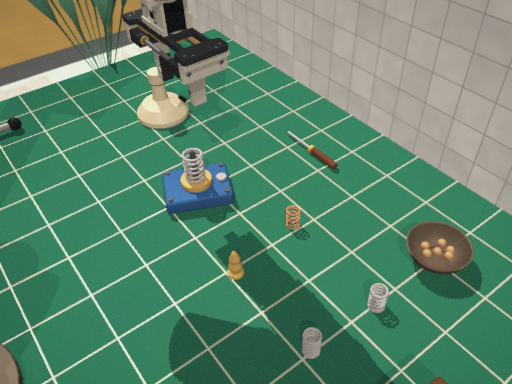

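The spring stands upright on the seat around the rod: rim at about (192,152), base at about (195,180). The copper spring (293,218), the imame (235,265) and the two small steel springs (377,298) and (311,343) have not moved.

```bash
python3 -c "
from plant import workorder; print(workorder.close_job())"
```

```text
the job is handed in; nothing more can be done
None
```

I fitted the largest of the three steel springs over the press rod, carried it down to the brass seat, let go, and handed the job in at about 14 s on the robot's clock.

- **Fit:** The spring went down the rod without snagging, so no twist was needed. It touched the seat at the height I had worked out beforehand (tool height 0.0646 m). I pressed to about 10 N at most, then eased to about 7 N before opening the fingers.
- **Final check:** The last side picture shows the spring upright on the seat around the rod. The copper spring, the brass head piece and the two smaller steel springs are where they started. The gripper was raised clear, with about 0 N on the tool.
- **Disagreements:** The cameras differed by about 2–4 mm on the rod and spring positions, within the 9 mm of play around the rod. My first move to the press overshot by about 4 mm sideways, and I corrected it before lowering. I did not take a last picture from above.

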